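# Test-fit the sleeve, load the caddy and hold it up level

## Robot

A 6-joint arm with a two-finger parallel gripper is mounted at the origin on the work surface. World frame = base frame: x ahead of the robot, y to its left, z up, the work surface at z = 0. Lengths are in mm, angles in degrees, forces in N, time in s.
With the tool pointing down it reaches from about 300 to 850 mm from the base axis. Payload 4.2 kg.
Tool frame: the origin (TCP) lies midway between the tips of the shut fingers; the grasp point (between the pads) lies 19 mm behind it (pinch_z is the distance from the TCP to the grasp point, in mm); z points along the fingers, y is the line along which they close (so a half turn about z gives the same grasp; the last joint's range is limited). The gripper opens to 91 mm and grips with 3 to 60 N. Pads are 32 mm wide; open, the fingers measure 118 mm over their backs; the gripper's body (76 mm by 178 mm) begins 60 mm behind the grasp point.
Start: joints at [66.406, 18.312, 89.639, -0, 72.044, -1.146], TCP at [219.569, 531.444, 213.976] pointing down, gripper open.
Joint ranges: [-177.97, 177.97], [-48.28, 115.42], [12.27, 149.76], [-77.06, 257.06], [2.81, 150.46], [-146.56, 146.56]. Speed limits (degrees/s): [147.25, 147.25, 180, 180, 180, 180].

## Interface

Orientations are given as [roll, pitch, yaw] about the fixed x, y, z axes, in that order (R = Rz(yaw) Ry(pitch) Rx(roll)).
In Python, from workcell import * gives the robot as it stands.
- The arm moves only by the tool step_arm, never from a script. Its argument "steps" is a list of rows, each a list of 7 numbers: the turn, a rotation vector about the tool's x, y, z in degrees, then the shift along the tool's x, y, z in mm, then the opening, from 0 (shut) to 1 (fully open). In form: [[rx, ry, rz, x, y, z, hand], ...]. A call has exactly 8 rows; each row shifts and turns the commanded pose from where the row before left it, along the tool's axes as they then stand; what a row does not reach is not made up. A row lasts 1/8 s, in which the tool goes at most 62.5 mm and 10.7 degrees, less where a joint would pass 70% of its speed; a pose out of reach is approached as far as the arm can. A call is refused whole if a number of a shift passes 62.5 or a number of a turn 10.7, either way. A call with a gripper value outside its range is refused whole. The fingers move at their own pace and stop on an object; "force" is the grip in N (left out, the last holds). Time passes only in rows, so rows that do not move let the fingers close, or fill a call up. It gives the time, the measured TCP pose, the force, the opening and the grip force at its end, in the units of the state.
- state(): the state, without advancing time (a new reading comes with each control period).
- grab_frame(name): name is "side" or "top" or "wrist"; returns a dict with "image" (420x560x3 uint8, blue, green, red), "fovy" (degrees; the focal length in pixels is half the picture's height over the tangent of half this angle, whatever the lens; pixels are square), "cx", "cy" (the principal point, pixels), "origin" and "rotation" of the camera in the world; the wrist camera has in their place "tool_from_camera" (4x4, takes a point from camera to tool coordinates, whose origin is the TCP and whose axes are the flange's). Camera axes: x right, y down, z forward; pixel columns grow to the right and rows downward; lengths in mm; the calibration is good to about 2 mm. A picture is of the moment at which its call begins: read the wrist's pose just before it. There is no depth.
- job_done(): hands the job in; it is judged then, once.
The state is a dict: "time_s": time; "qpos": joint angles; "qvel": joint speeds; "effort": joint torques, N m; "ee_pos": TCP position; "ee_rot": TCP orientation; "force": force on the tool from outside, world axes, zero at the start; "torque": the same for the moment, N m; "gripper_width": finger opening in mm; "gripper_force": force on a finger pad.
Only numpy, scipy, OpenCV 4.12 (cv2) and the standard library are available. Lean on these libraries where they do the work, as an engineer would, in place of code of your own. Each camera call takes 0.05 s, during which the arm holds its last target. There are 200 camera calls.

## Task

Two white sleeves of the same outside size stand on the lab bench: the one that slides all the way down over the steel gauge pin until it stands on the gauge's base is the good one (the other's bore is too small). Prove the good sleeve on the pin, take it off again, set it upright in the caddy's empty pocket and let go of it, while the other sleeve stays on the bench. Then lift the caddy by its handle bar, with the sleeve and the jar standing in it, at least 10 cm clear of the bench, and finish while still holding it there in the gripper, level and still, without disturbing the other things on the bench.

Things in the scene. Friction and masses are not known exactly. Their poses are not given: they have to be found in the camera images.
- sleeve_a: The good sleeve: plain white plastic tube, 34 mm outside, 50 mm tall, bore 20 mm through, about 55 g, standing upright and loose on the bench. Origin: centre of its underside, z along the tube. Same outside as sleeve_b; only the bore differs. The two sleeves and the gauge swap places from start to start.
- sleeve_a_mid (a point): Middle of the good sleeve: on its axis, 25 mm above its underside.
- sleeve_b: The other sleeve: same white tube, 34 mm outside, 50 mm tall, but bore 13 mm, too small for the pin. Standing upright and loose on the bench. Origin: centre of its underside.
- sleeve_b_mid (a point): Middle of the other sleeve: on its axis, 25 mm above its underside.
- gauge: Gauge, fixed to the bench: dark steel base 70 x 70 x 12 mm with one upright steel pin in its middle, 17 mm diameter, 45 mm tall above the base, its top 6 mm tapering to 11 mm. Origin: centre of the base's underside, z up.
- pin_foot (a point): Where the pin's axis meets the top of the gauge's base (12 mm above the bench). A sleeve fully down has its underside here.
- pin_top (a point): Centre of the pin's top, 57 mm above the bench.
- caddy: Loose caddy, ~350 g empty: grey plate 210 (x) x 110 (y) x 6 mm; black ring pockets (40 mm inside, 48 outside, 12 high above the plate) at x = +70 (empty) and -70 mm (jar); aluminium handle across the middle: posts at y = +-40 mm (70 mm free between) carry a level bar along y, 90 long, 12 wide (x), 16 high, top 111 mm above the underside. Origin: centre of the underside, z up.
- caddy_bar (a point): Centre of the caddy's handle bar, 103 mm above the caddy's underside, over its middle: the place to grip, with fingers closing along the caddy's x.
- pocket_empty (a point): Centre of the empty pocket's floor, 6 mm above the caddy's underside. Here the good sleeve must stand.
- pocket_jar (a point): Centre of the other pocket's floor, where the jar stands.
- jar: Small clear jar with white lid, closed, 35 mm diameter, 54 mm tall, about 60 g, loose, standing in the caddy's pocket. Origin: centre of its underside. It rides along.
- table: The lab bench, top at height 0.
- beaker: Bystander: glass beaker, 56 mm across, 65 mm tall. Origin: centre of its underside.
- cap: Bystander: orange screw cap lying flat, 42 mm across, 15 mm high. Origin: centre of its underside.
- wash_bottle: Bystander: white bottle, 60 mm across, 160 mm tall. Origin: centre of its underside.
- pot: Bystander: amber glass pot with black lid, 48 mm across, 60 mm tall. Origin: centre of its underside.
- screwdriver: Bystander: screwdriver lying on the bench, 170 mm long, near the robot. Origin at its middle, underneath.
- reagent: Bystander: white bottle with blue cap, 64 mm across, 130 mm tall. Origin: centre of its underside.
Mind the look-alikes: they are no part of the job. Leave any green look-alike of the caddy alone.

How it is judged (in metres and radians):
On the way, in this order (a step that is already met when the one before it is completed fails the run):
1. the good sleeve is fully down on the gauge pin (horizontal distance between sleeve_a_mid and pin_foot below 0.005 m and z of sleeve_a_mid in the frame of pin_foot below 0.029 m and angle between the z axis of sleeve_a and the z axis of gauge, either way round below 0.15 rad), for 0.2 s.
2. the good sleeve stands in the caddy's empty pocket, let go (horizontal distance between sleeve_a_mid and pocket_empty below 0.012 m and z of sleeve_a_mid in the frame of caddy between 0.025 and 0.036 m and angle between the z axis of sleeve_a and the z axis of caddy, either way round below 0.15 rad and contact force between the fingers and sleeve_a below 0.1 N), for 0.2 s.
At the end, for the whole second after the job is handed in: Caddy gripped, underside over 100 mm above the bench, tilt under 7 degrees, still; good sleeve upright in the empty pocket (within 12 mm), jar in its own (10 mm), neither touched by the fingers; other sleeve on the bench (all of step 2 and height (world z) of caddy above 0.1 m and angle between caddy's own z axis and vertical below 0.12 rad and linear speed of caddy below 0.03 m/s and angular speed of caddy below 0.15 rad/s and contact force between the fingers and caddy above 1 N and contact force between caddy and table below 0.1 N and contact force between caddy and beaker below 0.1 N and contact force between caddy and cap below 0.1 N and contact force between caddy and wash_bottle below 0.1 N and contact force between caddy and pot below 0.1 N and contact force between caddy and screwdriver below 0.1 N and contact force between caddy and reagent below 0.1 N and contact force between caddy and gauge below 0.1 N and contact force between caddy and sleeve_b below 0.1 N and distance between jar and pocket_jar below 0.01 m and angle between the z axis of jar and the z axis of caddy, either way round below 0.15 rad and contact force between the fingers and jar below 0.1 N and height (world z) of sleeve_b_mid below 0.035 m and horizontal distance between sleeve_b_mid and pocket_empty above 0.03 m); the arm keeps its last pose, push and grip.
It fails at once if a bystander moved more than 30 mm (distance of any of beaker, cap, wash_bottle, pot, screwdriver, reagent from where it was at the start of the episode above 0.03 m).
It fails at once if the caddy tipped beyond 0.4 rad (angle between caddy's own z axis and vertical above 0.4 rad).
It also fails if it takes over 58 s, if anything falls off the work surface, if the arm or the gripper's body presses on something with over 40 N, if the wrist force passes 120 N, or if a joint passes its speed limit or range.

## Working session

There is one attempt and no reset: what is moved stays moved. The work goes in short steps, Python scripts to look and compute and a tool call to move; the robot and the scene stay as the last step left them, time stands still between calls to the robot, and variables do not carry over. Pictures are saved under pics/ and viewed, at most 10 in all, crops included, and the job is handed in when it is done.

Besides the shell and the picture viewer there is one more tool, called in YAML: its name, and indented under it one key for each argument. step_arm: Moves the arm, as the interface text tells. Its arguments: {"type":"object","properties":{"steps":{"type":"array","items":{"type":"array","items":{"type":"number"}}},"force":{"type":"number"}},"required":["steps"]}

```bash
mkdir -p pics; ls
python3 - <<'E'
from workcell import *
import cv2,pickle
s=state();print(s['time_s'],s['ee_pos'],s['ee_rot'],s['gripper_width'])
d={}
for n in("top","side","wrist"):
    f=grab_frame(n);d[n]=f;cv2.imwrite(f"pics/{n}0.png",f["image"])
    print(n,{k:v for k,v in f.items() if k!="image"})
pickle.dump(d,open("f0.pkl","wb"))
E
```

```text
pics
0.0 [219.32947803 530.98749991 213.14183106] [-1.79900883e+02 -4.34789715e-03  1.57551578e+02] 91.15661523125863
top {'fovy': 47.461945765679886, 'cx': 279.22589439476525, 'cy': 216.58883672830234, 'origin': array([ 346.29003266,  -23.71094386, 1229.32496002]), 'rotation': array([-171.59086684,    0.49297304,  -90.7513069 ])}
side {'fovy': 44.288194796481086, 'cx': 276.119487483564, 'cy': 208.9157865437147, 'origin': array([ 155.51652466, -646.02977993,  962.25216177]), 'rotation': array([-139.85660035,   -0.17569746,  -28.66235267])}
wrist {'fovy': 70.81217540742306, 'cx': 279.84060840223026, 'cy': 204.27448032634786, 'tool_from_camera': array([[-5.34414899e-04, -9.59346932e-01, -2.82228946e-01,
         7.84695935e+01],
       [ 9.99999843e-01, -4.64764200e-04, -3.13733605e-04,
         4.47411956e-01],
       [ 1.69809461e-04, -2.82229070e-01,  9.59347030e-01,
        -1.70104550e+02],
       [ 0.00000000e+00,  0.00000000e+00,  0.00000000e+00,
         1.00000000e+00]])}
```

View pics/top0.png

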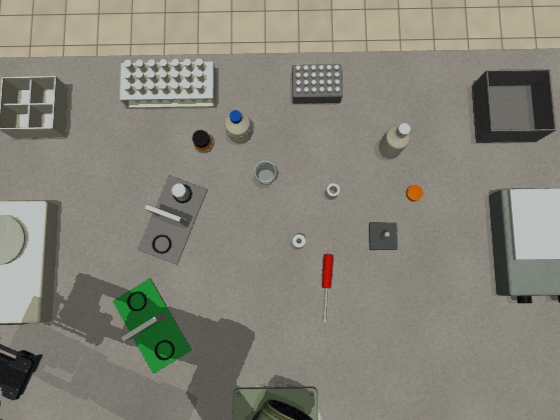

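View pics/side0.png

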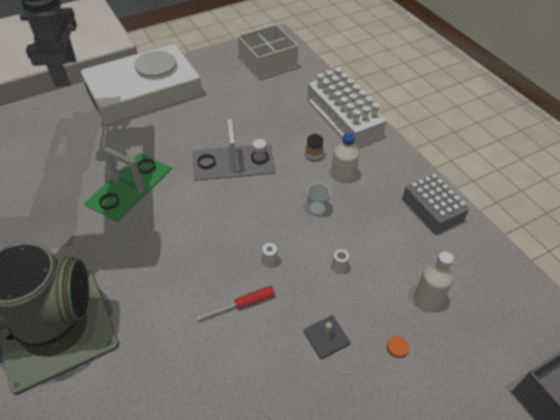

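Top picture: two sleeves at (333,190) and (299,241), gauge at (383,236), grey caddy at (173,220) with its empty pocket at (162,244) and jar at (181,192). The green caddy at (151,325) is the look-alike to leave alone. The sleeve at (333,190) seems to have the wider bore, so I'll confirm that in an enlarged crop.

```bash
cat > h.py <<'E'
import numpy as np,cv2,pickle
from scipy.spatial.transform import Rotation as R
def cam(f,ee=None):
    """returns R (world from cam), origin, K"""
    fl=210/np.tan(np.radians(f["fovy"])/2)
    K=np.array([[fl,0,f["cx"]],[0,fl,f["cy"]],[0,0,1]])
    if "origin" in f: return R.from_euler("xyz",f["rotation"],degrees=True).as_matrix(),np.array(f["origin"]),K
    Rt=R.from_euler("xyz",ee[1],degrees=True).as_matrix();T=f["tool_from_camera"]
    return Rt@T[:3,:3],np.array(ee[0])+Rt@T[:3,3],K
def at_z(f,u,v,z,ee=None):
    Rw,o,K=cam(f,ee);d=Rw@np.linalg.solve(K,[u,v,1.]);return (o+d*(z-o[2])/d[2])[:2]
def proj(f,P,ee=None):
    Rw,o,K=cam(f,ee);p=(np.atleast_2d(P)-o)@Rw@K.T;return p[:,:2]/p[:,2:]
E
python3 - <<'E'
from h import *
d=pickle.load(open("f0.pkl","rb"));t=d["top"];s=d["side"]
def crop(f,x,y,r,sz): return cv2.resize(f["image"][y-r:y+r,x-r:x+r],(sz,sz),interpolation=cv2.INTER_CUBIC)
a=np.hstack([crop(t,333,190,14,250),crop(t,299,241,14,250),crop(t,383,236,20,250)])
b=np.hstack([crop(s,341,261,16,250),crop(s,270,254,16,250),crop(t,173,220,48,250)])
cv2.imwrite("pics/crop1.png",np.vstack([a,b]))
for n,f,u,v,z in [("s1",t,333,190,50),("s2",t,299,241,50),("pin",t,386,234,57),("gbase",t,383,236,12),("empty",t,162,244,15),("barends",t,147,208,111),("bar2",t,188,221,111),("lid",t,180,191,60),("s1 side",s,342,255,50),("s2 side",s,270,248,50),("pin side",s,329,324,57),("beaker",t,265,173,32),("bot",t,395,145,20),("shaft",t,327,270,10),("jar s",s,260,145,60),("empty s",s,206,161,15)]:
    print(n,at_z(f,u,v,z).round(1))
E
```

```text
s1 [ 586.4 -151.9]
s2 [459. -64.]
pin [ 472.6 -278.3]
gbase [ 472.4 -280.2]
empty [459.5 284.6]
barends [536.9 298. ]
bar2 [504.3 199.8]
lid [587.5 231.2]
s1 side [ 589.3 -153.8]
s2 side [462.  -63.4]
pin side [ 474.4 -281.5]
beaker [637.1  19.3]
bot [ 709.8 -320.5]
shaft [ 388.  -134.9]
jar s [589.2 227.3]
empty s [459.1 283.9]
```

View pics/crop1.png

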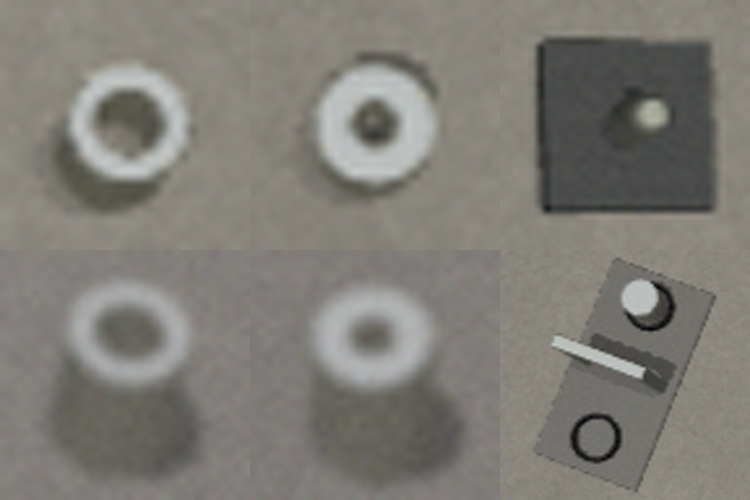

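The crop confirms it. The sleeve at (333,190), on the left, has the wide bore, so it is the good one at about (588,-153). The sleeve at (299,241) has the narrow bore. The pin is at about (473,-280), and the grey caddy's empty pocket at about (459,285) with yaw about 156°.

step_arm:
  steps:
    - [0,0,0,-37.5,-30.7,4,1]
    - [0,0,0,-37.5,-30.7,4,1]
    - [0,0,0,-37.5,-30.7,4,1]
    - [0,0,0,-37.5,-30.7,4,1]
    - [0,0,0,-37.5,-30.7,4,1]
    - [0,0,0,-37.5,-30.7,4,1]
    - [0,0,0,-37.5,-30.7,4,1]
    - [0,0,0,-37.5,-30.7,4,1]
  force: 30

```text
time_s: 1.15
ee_pos: [403.5, 188.4, 181.8]
ee_rot: [180.0, 0.0, 157.6]
force: [0.4, -0.8, -0.6]
gripper_width: 91.0
gripper_force: 0.0
```

step_arm:
  steps:
    - [0,0,0,-37.5,-30.7,4,1]
    - [0,0,0,-37.5,-30.7,4,1]
    - [0,0,0,-37.5,-30.7,4,1]
    - [0,0,0,-37.5,-30.7,4,1]
    - [0,0,0,-37.5,-30.7,4,1]
    - [0,0,0,-37.5,-30.7,4,1]
    - [0,0,0,-37.5,-30.7,4,1]
    - [0,0,0,-37.5,-30.7,4,1]

```text
time_s: 2.15
ee_pos: [587.0, -153.1, 149.5]
ee_rot: [180.0, -0.0, 157.5]
force: [0.5, -0.1, 0.1]
gripper_width: 91.2
gripper_force: 0.0
```

```bash
cat >> h.py <<'E'
def look(name):
    from workcell import state,grab_frame
    s=state();ee=(np.array(s["ee_pos"]),np.array(s["ee_rot"]))
    f=grab_frame("wrist");cv2.imwrite(f"pics/{name}.png",f["image"]);pickle.dump((f,ee),open(name+".pkl","wb"))
    print(s["time_s"],ee[0].round(1),ee[1].round(2),"F",np.round(s["force"],1),"w",round(s["gripper_width"],1),round(s["gripper_force"],1))
    return f,ee
def to_tool(ee,P):
    "world point -> shift along tool axes from the TCP"
    return R.from_euler("xyz",ee[1],degrees=True).inv().apply(np.array(P,float)-ee[0])
E
python3 - <<'E'
from h import *
f,ee=look("w1")
E
```

```text
2.15 [ 587.  -153.1  149.5] [ 1.7999e+02 -3.0000e-02  1.5754e+02] F [ 0.5 -0.1  0.1] w 91.2 0.0
```

View pics/w1.png

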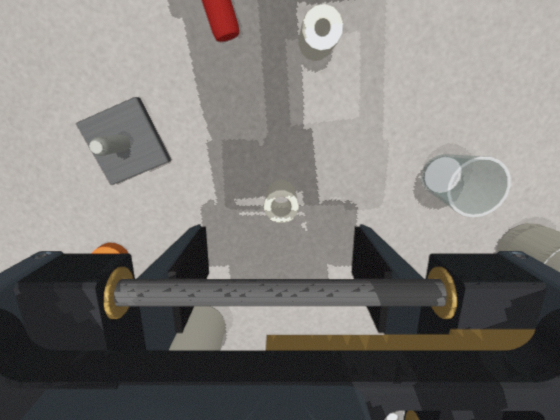

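Wrist view: the sleeve's rim is at about (282,204), between the fingers. The pin top is at (98,147), with the gauge base corners at (78,123), (137,98), (170,158) and (113,184).

Run:
```python
from h import *
f,ee=pickle.load(open("w1.pkl","rb"))
c=f["image"][170:240,245:320];cv2.imwrite("pics/c2.png",cv2.resize(c,None,fx=8,fy=8,interpolation=cv2.INTER_CUBIC))
print("sleeve",at_z(f,282,203,50,ee),"pin",at_z(f,98,146.5,57,ee),"s2",at_z(f,322,27,50,ee))
print("base",np.mean([at_z(f,u,v,12,ee) for u,v in[(78,123),(137,98),(170,158),(113,184)]],0))
for p in([587,-153,50],[589,-153,50],[587,-155,50]):print(proj(f,p,ee))
```

```text
sleeve [ 587.50436515 -150.69381254] pin [ 476.28143755 -279.30059839] s2 [462.88237706 -64.40317658]
base [ 476.01206838 -278.38320272]
[[279.55415331 203.4209177 ]]
[[280.35834474 205.28450845]]
[[277.61161668 204.19353023]]
```

View pics/c2.png

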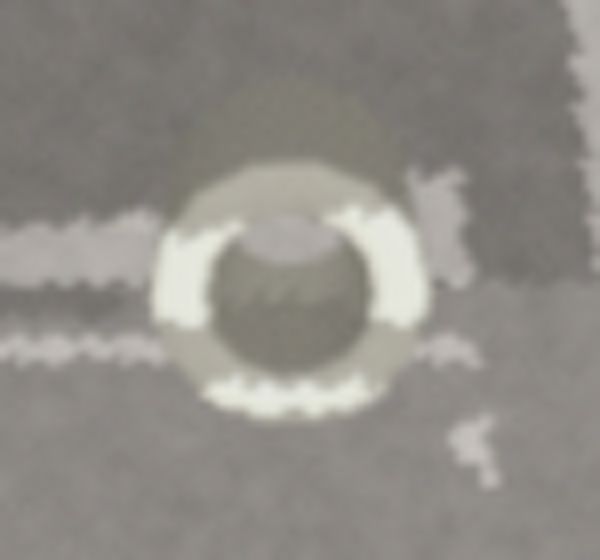

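The bore is clearly wide and the sleeve is at about (589.3,-152.7). I'm lowering to grip it 35 mm up.

step_arm:
  steps:
    - [0,0,0,-2,1.2,20,1]
    - [0,0,0,0,0,25,1]
    - [0,0,0,0,0,25,1]
    - [0,0,0,0,0,25,1]
    - [0,0,0,0,0,22,1]
    - [0,0,0,0,0,16,1]
    - [0,0,0,0,0,0,0.7]
    - [0,0,0,0,0,0,0.45]
  force: 20

```text
time_s: 3.2
ee_pos: [589.5, -151.4, 17.6]
ee_rot: [180.0, 0.1, 157.6]
force: [0.1, -0.3, -0.2]
gripper_width: 74.2
gripper_force: 0.0
```

step_arm:
  steps:
    - [0,0,0,0,0,0,0.2]
    - [0,0,0,0,0,0,0]
    - [0,0,0,0,0,0,0]
    - [0,0,0,0,0,0,0]
    - [0,0,0,0,0,-20,0]
    - [0,0,0,0,0,-40,0]
    - [0,0,0,0,0,-40,0]
    - [0,0,0,0,0,0,0]

```text
time_s: 4.2
ee_pos: [591.0, -151.9, 120.3]
ee_rot: [179.9, 0.4, 157.6]
force: [-0.1, -0.5, -1.7]
gripper_width: 33.1
gripper_force: 20.0
```

step_arm:
  steps:
    - [0,0,0,2,-25,0,0]
    - [0,0,0,2,-35,0,0]
    - [0,0,0,3,-35,0,0]
    - [0,0,0,3,-35,0,0]
    - [0,0,0,3,-21,0,0]
    - [0,0,0,0,-10,0,0]
    - [0,0,0,0,0,0,0]
    - [0,0,0,0,0,0,0]

```text
time_s: 5.2
ee_pos: [515.8, -294.3, 116.8]
ee_rot: [180.0, -0.0, 157.6]
force: [-0.3, 0.0, -0.5]
gripper_width: 33.6
gripper_force: 20.0
```

Run:
```python
from h import *
f,ee=look("w2")
```

```text
5.2 [ 515.8 -294.3  116.8] [ 1.7997e+02 -1.0000e-02  1.5760e+02] F [-0.3  0.  -0.5] w 33.6 20.0
```

View pics/w2.png

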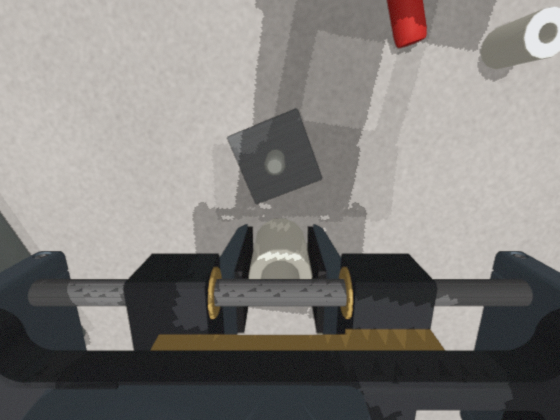

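The base corners are at (229,137), (296,110), (322,178) and (258,203). The pin top is near (275,166), and the held sleeve's front rim is near (280,265). I'll enlarge it to get exact positions.

Run:
```python
from h import *
f,ee=pickle.load(open("w2.pkl","rb"))
c=f["image"][100:300,205:345];g=cv2.convertScaleAbs(c,alpha=1.5,beta=0)
cv2.imwrite("pics/c3.png",cv2.resize(g,None,fx=3,fy=3,interpolation=cv2.INTER_CUBIC)[:600])
print("base",np.mean([at_z(f,u,v,12,ee) for u,v in[(229,137),(296,110),(322,178),(258,203)]],0))
print("pin",at_z(f,275,166,57,ee))
print(proj(f,[474,-280,57],ee),proj(f,[476,-279,57],ee))
Rt=R.from_euler("xyz",ee[1],degrees=True).as_matrix()
for o in(-17,0,17):print(o,proj(f,np.array([ee[0]+Rt@[o,0,-34],ee[0]+Rt@[o,0,16]]),ee).round(1))
print(proj(f,ee[0]+Rt@[-10,0,-34],ee))
```

```text
base [ 475.77840612 -280.88783296]
pin [ 475.68423522 -281.39374787]
[[275.81570722 163.33127044]] [[277.98410307 165.20689617]]
-17 [[279.1 304. ]
 [279.3 260.4]]
0 [[279.1 275.6]
 [279.3 237.8]]
17 [[279.1 245.3]
 [279.3 214. ]]
[[279.13029708 292.5212763 ]]
```

View pics/c3.png

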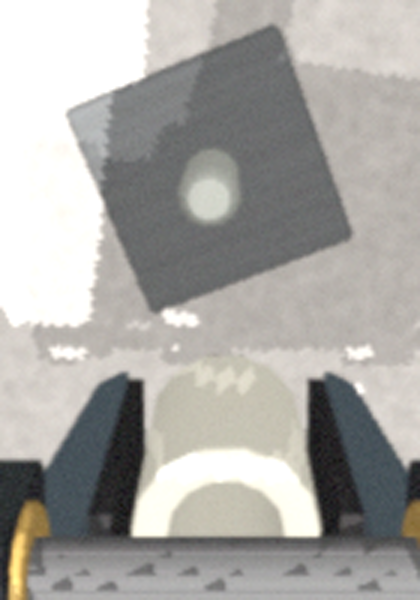

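The pin top is at (275,165.7) and the sleeve sits about 1–2 mm towards -x in the tool. That makes the shift about (43.3,-3.7). I'll go above the pin, then lower gently while watching the force.

step_arm:
  steps:
    - [0,0,0,10,-1,0,0]
    - [0,0,0,13,-1,0,0]
    - [0,0,0,13,-1,0,0]
    - [0,0,0,7.3,-0.7,0,0]
    - [0,0,0,0,0,15,0]
    - [0,0,0,0,0,15,0]
    - [0,0,0,0,0,6,0]
    - [0,0,0,0,0,0,0]

```text
time_s: 6.25
ee_pos: [473.7, -281.8, 79.9]
ee_rot: [180.0, -0.1, 157.6]
force: [-0.7, -0.6, -0.9]
gripper_width: 33.3
gripper_force: 20.0
```

step_arm:
  steps:
    - [0,0,0,0,0,2,0]
    - [0,0,0,0,0,2,0]
    - [0,0,0,0,0,2,0]
    - [0,0,0,0,0,1.5,0]
    - [0,0,0,0,0,1.5,0]
    - [0,0,0,0,0,1,0]
    - [0,0,0,0,0,1,0]
    - [0,0,0,0,0,0,0]

```text
time_s: 7.25
ee_pos: [473.9, -282.0, 69.8]
ee_rot: [180.0, -0.0, 157.6]
force: [-0.2, -0.0, -0.0]
gripper_width: 33.3
gripper_force: 20.0
```

Run:
```python
from h import *
f,ee=look("w3")
print(to_tool(ee,[475.7,-281.2,57]))
```

```text
7.25 [ 473.9 -282.    69.8] [ 1.7999e+02 -1.0000e-02  1.5755e+02] F [-0.2 -0.  -0. ] w 33.3 20.0
[-1.37860315  1.42501823 12.84729935]
```

No contact force, with the underside just past the pin top. I'll continue down.

step_arm:
  steps:
    - [0,0,0,0,0,1.5,0]
    - [0,0,0,0,0,1.5,0]
    - [0,0,0,0,0,1.5,0]
    - [0,0,0,0,0,1.5,0]
    - [0,0,0,0,0,1.5,0]
    - [0,0,0,0,0,1.5,0]
    - [0,0,0,0,0,0,0]
    - [0,0,0,0,0,0,0]

```text
time_s: 8.3
ee_pos: [474.0, -282.0, 60.9]
ee_rot: [180.0, 0.0, 157.6]
force: [0.2, -0.6, -1.4]
gripper_width: 33.4
gripper_force: 20.0
```

step_arm:
  steps:
    - [0,0,0,0,0,5,0]
    - [0,0,0,0,0,5,0]
    - [0,0,0,0,0,5,0]
    - [0,0,0,0,0,5,0]
    - [0,0,0,0,0,5,0]
    - [0,0,0,0,0,4,0]
    - [0,0,0,0,0,2,0]
    - [0,0,0,0,0,0,0]

```text
time_s: 9.3
ee_pos: [473.9, -282.0, 29.8]
ee_rot: [180.0, -0.0, 157.6]
force: [1.0, 0.0, -1.3]
gripper_width: 33.4
gripper_force: 20.0
```

step_arm:
  steps:
    - [0,0,0,0,0,0.7,0]
    - [0,0,0,0,0,0.7,0]
    - [0,0,0,0,0,0.6,0]
    - [0,0,0,0,0,0,0]
    - [0,0,0,0,0,0,0.5]
    - [0,0,0,0,0,0,0.5]
    - [0,0,0,0,0,0,0.5]
    - [0,0,0,0,0,0,0.5]

```text
time_s: 10.3
ee_pos: [473.9, -282.0, 27.8]
ee_rot: [180.0, -0.0, 157.6]
force: [0.7, -0.0, -0.1]
gripper_width: 45.5
gripper_force: 0.0
```

Run:
```python
from h import *
from workcell import grab_frame
f,ee=look("w4")
s=grab_frame("side");p=[475,-281,30]
u,v=proj(s,p)[0].astype(int)
a=cv2.resize(s["image"][v-40:v+40,u-40:u+40],(400,400),interpolation=cv2.INTER_CUBIC)
b=cv2.resize(f["image"][180:300,220:340],(400,400),interpolation=cv2.INTER_CUBIC)
cv2.imwrite("pics/c4.png",np.hstack([a,b]))
```

```text
10.3 [ 473.9 -282.    27.8] [ 1.7999e+02 -1.0000e-02  1.5755e+02] F [ 0.7 -0.  -0.1] w 45.5 0.0
```

View pics/c4.png

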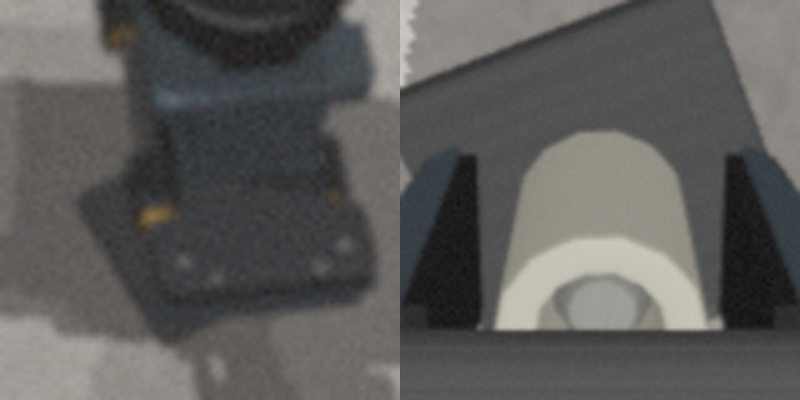

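Side and wrist crops: the sleeve stands on the gauge base at crop (600,235), with the pin visible inside its bore, so it is proven. I'll regrip it and lift it off.

step_arm:
  steps:
    - [0,0,0,-1.4,0,0,0.5]
    - [0,0,0,0,0,0,0.2]
    - [0,0,0,0,0,0,0]
    - [0,0,0,0,0,0,0]
    - [0,0,0,0,0,-10,0]
    - [0,0,0,0,0,-20,0]
    - [0,0,0,0,0,-30,0]
    - [0,0,0,0,0,-40,0]
  force: 25

```text
time_s: 11.4
ee_pos: [474.6, -282.2, 128.8]
ee_rot: [180.0, -0.1, 157.6]
force: [-0.0, -0.3, -0.5]
gripper_width: 33.4
gripper_force: 25.0
```

step_arm:
  steps:
    - [0,0,0,9,25,-30,0]
    - [0,0,0,15,42,0,0]
    - [0,0,0,18,50,0,0]
    - [0,0,0,18.5,51.5,0,0]
    - [0,0,0,18.5,51.5,0,0]
    - [0,0,0,18.5,51.5,0,0]
    - [0,0,0,18.5,51.5,0,0]
    - [0,0,0,18.5,51.5,0,0]

```text
time_s: 12.4
ee_pos: [493.8, 116.7, 158.8]
ee_rot: [180.0, 0.1, 157.6]
force: [1.0, -0.9, -0.3]
gripper_width: 33.2
gripper_force: 25.0
```

step_arm:
  steps:
    - [0,0,0,18.5,51.5,0,0]
    - [0,0,0,17,47,0,0]
    - [0,0,0,11,30,0,0]
    - [0,0,0,5,15,0,0]
    - [0,0,0,0,0,0,0]
    - [0,0,0,0,0,0,0]
    - [0,0,0,0,0,0,0]
    - [0,0,0,0,0,0,0]

```text
time_s: 13.4
ee_pos: [501.2, 266.4, 158.1]
ee_rot: [180.0, 0.0, 157.5]
force: [0.2, -0.9, -0.7]
gripper_width: 33.3
gripper_force: 25.0
```

Run:
```python
from h import *
f,ee=look("w5")
```

```text
13.4 [501.2 266.4 158.1] [180.     0.   157.49] F [ 0.2 -0.9 -0.7] w 33.3 25.0
```

View pics/w5.png

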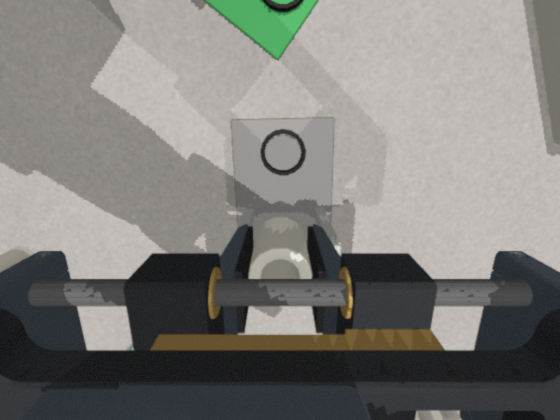

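Wrist view: the held sleeve is centred. The empty pocket's ring is centred at (283,152.5), and the plate's far edge runs from (232,120) to (334,118), so the tool yaw already matches the caddy.

Run:
```python
from h import *
f,ee=pickle.load(open("w5.pkl","rb"))
p=at_z(f,283,152.5,18,ee);print(p,to_tool(ee,[*p,6]))
g=cv2.cvtColor(f["image"],cv2.COLOR_BGR2GRAY)[115:190,245:320]
m=(g<75).astype(np.uint8);c=max(cv2.findContours(m,0,1)[0],key=cv2.contourArea)
(u,v),ax,_=cv2.fitEllipse(c);u+=245;v+=115;print(u,v,ax);p=at_z(f,u,v,18,ee);print(p,to_tool(ee,[*p,6]))
a,b=at_z(f,232,120,6,ee),at_z(f,334,118,6,ee);print(a,b,"far-edge len",np.linalg.norm(b-a),"caddy y dir",np.degrees(np.arctan2(*(b-a)[::-1])))
```

```text
[462.53749049 286.4082112 ] [ 43.38374494   3.66453517 152.08902513]
282.71045303344727 151.9735565185547 (43.027122497558594, 44.08989715576172)
[461.92000124 286.33663227] [ 43.92677047   3.36197974 152.08898728]
[412.08791898 249.46158872] [451.20104177 348.93791844] far-edge len 106.88955303164458 caddy y dir 68.53573177298198
```

step_arm:
  steps:
    - [0,0,0,12,1,0,0]
    - [0,0,0,20,1,0,0]
    - [0,0,0,11.9,0.9,0,0]
    - [0,0,0,0,0,20,0]
    - [0,0,0,0,0,30,0]
    - [0,0,0,0,0,30,0]
    - [0,0,0,0,0,20,0]
    - [0,0,0,0,0,5,0]

```text
time_s: 14.45
ee_pos: [460.2, 286.7, 51.9]
ee_rot: [-179.9, -0.1, 157.6]
force: [0.2, 0.1, -0.4]
gripper_width: 33.1
gripper_force: 25.0
```

step_arm:
  steps:
    - [0,0,0,0,0,5,0]
    - [0,0,0,0,0,5,0]
    - [0,0,0,0,0,3,0]
    - [0,0,0,0,0,3,0]
    - [0,0,0,0,0,3,0]
    - [0,0,0,0,0,2,0]
    - [0,0,0,0,0,2,0]
    - [0,0,0,0,0,2,0]

```text
time_s: 15.45
ee_pos: [461.7, 286.7, 27.9]
ee_rot: [180.0, 0.0, 157.5]
force: [-0.7, -0.1, -0.1]
gripper_width: 33.6
gripper_force: 25.0
```

step_arm:
  steps:
    - [0,0,0,0,0,1,0]
    - [0,0,0,0,0,1,0]
    - [0,0,0,0,0,1,0]
    - [0,0,0,0,0,1,0]
    - [0,0,0,0,0,1,0]
    - [0,0,0,0,0,0.6,0]
    - [0,0,0,0,0,0,0]
    - [0,0,0,0,0,0,0]

```text
time_s: 16.45
ee_pos: [461.7, 286.7, 22.4]
ee_rot: [180.0, 0.0, 157.6]
force: [-0.2, 0.8, -1.7]
gripper_width: 33.1
gripper_force: 25.0
```

step_arm:
  steps:
    - [0,0,0,0,0,0,0.45]
    - [0,0,0,0,0,0,0.5]
    - [0,0,0,0,0,0,0.6]
    - [0,0,0,0,0,0,0.6]
    - [0,0,0,0,0,-10,0.6]
    - [0,0,0,0,0,-30,0.6]
    - [0,0,0,0,0,-40,0.6]
    - [0,0,0,0,0,-40,0.6]

```text
time_s: 17.45
ee_pos: [461.6, 286.6, 144.2]
ee_rot: [180.0, 0.0, 157.5]
force: [1.0, -0.1, -1.1]
gripper_width: 54.9
gripper_force: 0.0
```

Sleeve released. Next I'll turn 90° and look at the pocket and the bar.

step_arm:
  steps:
    - [0,0,0,0,0,-35,1]
    - [0,0,0,-35,-25,-25,1]
    - [0,0,0,-35,-25,0,1]
    - [0,0,10,0,0,0,1]
    - [0,0,10,0,0,0,1]
    - [0,0,10,0,0,0,1]
    - [0,0,10,0,0,0,1]
    - [0,0,10,0,0,0,1]

```text
time_s: 18.45
ee_pos: [507.2, 213.7, 203.1]
ee_rot: [180.0, -0.0, 107.2]
force: [0.2, -0.2, 0.2]
gripper_width: 91.2
gripper_force: 0.0
```

step_arm:
  steps:
    - [0,0,10,0,0,0,1]
    - [0,0,10,0,0,0,1]
    - [0,0,10,0,0,0,1]
    - [0,0,10,0,0,0,1]
    - [0,0,0,0,0,0,1]
    - [0,0,0,0,0,0,1]
    - [0,0,0,0,0,0,1]
    - [0,0,0,0,0,0,1]

```text
time_s: 19.45
ee_pos: [507.2, 213.7, 202.4]
ee_rot: [-180.0, -0.0, 67.6]
force: [-0.3, -0.4, 0.3]
gripper_width: 91.2
gripper_force: 0.0
```

Run:
```python
from h import *
f,ee=look("w6")
```

```text
19.45 [507.2 213.7 202.4] [-180.     -0.     67.59] F [-0.3 -0.4  0.3] w 91.2 0.0
```

View pics/w6.png

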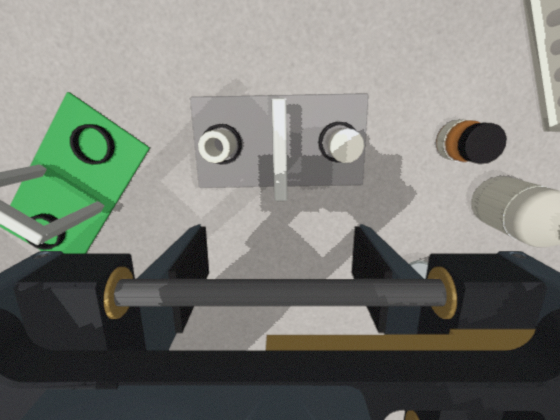

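Wrist view: the sleeve stands upright in its pocket at (217,146) and the jar is in its own at (344,145). The bar's top runs from about (279,98) to (280,199).

Run:
```python
from h import *
f,ee=pickle.load(open("w6.pkl","rb"))
a,b=at_z(f,279.5,98,111,ee),at_z(f,280,199,111,ee);m=(a+b)/2
print(a,b,np.linalg.norm(a-b),np.degrees(np.arctan2(*(a-b)[::-1])),"ctr",m,"tool",to_tool(ee,[*m,84]))
c=[at_z(f,*q,6,ee) for q in[(191,97),(368,94),(366,185),(197,188)]];k=np.mean(c,0);print("plate",k,"tool",to_tool(ee,[*k,84]),np.degrees(np.arctan2(*(c[1]-c[0])[::-1])))
for q,z in(((214,146),56),((347,145.5),60)):print(at_z(f,*q,z,ee))
```

```text
[544.99463485 301.96072284] [512.03256509 221.00985591] 87.40446727563808 67.84452877617282 ctr [528.51359997 261.48528937] tool [ 52.24924857   1.50445014 118.37204333]
plate [528.33252071 259.53246643] tool [ 50.37483944   2.08142286 118.37187868] -21.529963697169414
[463.90806716 287.20450915]
[593.15818927 234.81075063]
```

step_arm:
  steps:
    - [0,0,0,15,0.5,0,1]
    - [0,0,0,21,0.5,5,1]
    - [0,0,0,15,0,20,1]
    - [0,0,0,0,0,25,1]
    - [0,0,0,0,0,25,1]
    - [0,0,0,0,0,25,1]
    - [0,0,0,0,0,14,1]
    - [0,0,0,0,0,4,1]
  force: 45

```text
time_s: 20.5
ee_pos: [527.1, 260.7, 82.8]
ee_rot: [-179.9, 0.1, 67.6]
force: [1.3, 0.6, 0.6]
gripper_width: 91.3
gripper_force: 0.0
```

step_arm:
  steps:
    - [0,0,0,0,0,0,0.7]
    - [0,0,0,0,0,0,0.5]
    - [0,0,0,0,0,0,0.3]
    - [0,0,0,0,0,0,0.2]
    - [0,0,0,0,0,0,0]
    - [0,0,0,0,0,0,0]
    - [0,0,0,0,0,0,0]
    - [0,0,0,0,0,0,0]

```text
time_s: 21.5
ee_pos: [527.5, 260.5, 84.4]
ee_rot: [-180.0, -0.0, 67.5]
force: [-1.9, 0.9, 0.9]
gripper_width: 14.3
gripper_force: 1.1
```

step_arm:
  steps:
    - [0,0,0,0,0,0,0]
    - [0,0,0,0,0,0,0]
    - [0,0,0,0,0,0,0]
    - [0,0,0,0,0,0,0]
    - [0,0,0,0,0,-1,0]
    - [0,0,0,0,0,-2,0]
    - [0,0,0,0,0,-3,0]
    - [0,0,0,0,0,-4,0]

```text
time_s: 22.5
ee_pos: [527.6, 260.4, 94.4]
ee_rot: [-180.0, 0.0, 67.6]
force: [-0.3, -0.3, -4.5]
gripper_width: 11.9
gripper_force: 45.0
```

Gripped at 45 N, and the wrist is carrying the weight. Lifting smoothly.

step_arm:
  steps:
    - [0,0,0,0,0,-6,0]
    - [0,0,0,0,0,-9,0]
    - [0,0,0,0,0,-12,0]
    - [0,0,0,0,0,-14,0]
    - [0,0,0,0,0,-15,0]
    - [0,0,0,0,0,-15,0]
    - [0,0,0,0,0,-15,0]
    - [0,0,0,0,0,-14,0]

```text
time_s: 23.5
ee_pos: [527.7, 260.5, 195.5]
ee_rot: [180.0, -0.0, 67.6]
force: [-0.6, 0.8, -5.0]
gripper_width: 11.6
gripper_force: 45.0
```

step_arm:
  steps:
    - [0,0,0,0,0,-11,0]
    - [0,0,0,0,0,-8,0]
    - [0,0,0,0,0,-4,0]
    - [0,0,0,0,0,-2,0]
    - [0,0,0,0,0,0,0]
    - [0,0,0,0,0,0,0]
    - [0,0,0,0,0,0,0]
    - [0,0,0,0,0,0,0]

```text
time_s: 24.5
ee_pos: [527.6, 260.4, 219.2]
ee_rot: [-180.0, 0.0, 67.6]
force: [-0.1, 0.2, -5.4]
gripper_width: 11.9
gripper_force: 45.0
```

Run:
```python
from h import *
from workcell import grab_frame
f,ee=look("w7")
s=grab_frame("side")
u,v=proj(s,[527,260,160])[0].astype(int);print(u,v)
y0=max(v-80,0);x0=max(u-100,0)
cv2.imwrite("pics/c7.png",cv2.resize(s["image"][y0:y0+150,x0:x0+200],(800,600),interpolation=cv2.INTER_CUBIC))
```

```text
24.5 [527.6 260.4 219.2] [-1.7999e+02  1.0000e-02  6.7550e+01] F [-0.1  0.2 -5.4] w 11.9 45.0
229 114
```

All ten picture views are used, so I'll check level and contents numerically. I'll compare where the sleeve's rim and jar's lid should appear in a level caddy with the bright blobs actually seen.

Run:
```python
from h import *
from workcell import *
s=state();z0=s["ee_pos"][2]-84.4;a=np.radians(157.9);ex=np.array([np.cos(a),np.sin(a),0]);c=np.array([527.6,260.4,z0])
print("underside",z0,np.round(s["qvel"],2))
for n in("side","top"):
    f=grab_frame(n);g=f["image"].min(2)
    for nm,sg,h in(("sleeve",1,56),("jar",-1,60)):
        P=c+sg*70*ex+[0,0,h];u,v=proj(f,P)[0]
        t=[proj(f,P+[0,0,dz])[0].round(1).tolist() for dz in(-8,8)]
        x,y=int(u)-20,int(v)-20;w=g[max(y,0):y+40,max(x,0):x+40]
        th=cv2.threshold(w,0,255,cv2.THRESH_OTSU)
        k,_,st,ce=cv2.connectedComponentsWithStats((w>th[0]).astype(np.uint8))
        print(n,nm,"pred",round(u,1),round(v,1),"z-8/+8",t,"otsu",th[0],[(st[i,:5]+[max(x,0),max(y,0),0,0,0]).tolist() for i in range(1,k) if st[i,4]>25])
```

```text
underside 134.90545387182024 [ 0.01 -0.13 -0.08 -0.03 -0.04 -0.03]
side sleeve pred 199.4 106.1 z-8/+8 [[199.8, 108.8], [199.0, 103.4]] otsu 103.0 [[179, 86, 40, 40, 712]]
side jar pred 258.7 100.6 z-8/+8 [[258.8, 103.3], [258.7, 97.9]] otsu 97.0 [[238, 80, 40, 40, 1129]]
top sleeve pred 140.9 235.3 z-8/+8 [[142.0, 235.7], [139.8, 234.9]] otsu 67.0 [[120, 215, 31, 40, 502], [134, 215, 25, 40, 240], [120, 250, 16, 5, 59]]
top jar pred 165.7 176.7 z-8/+8 [[166.6, 177.5], [164.9, 175.9]] otsu 72.0 [[161, 156, 24, 40, 533], [145, 166, 8, 17, 87]]
```

Run:
```python
from h import *
from workcell import *
f=grab_frame("side");g=f["image"].min(2)
for nm,u,v in(("sleeve",199,106),("jar",259,101)):
    w=g[v-14:v+15,u-14:u+15];print(nm,"rows",v-14,"cols",u-14)
    for r in w[::2,::2]:print(' '.join('%3d'%x for x in r))
```

```text
sleeve rows 92 cols 185
 90  88  92  92  86  92  90  92  84  90  99 126 130 121 125
 94  87  90  90  91  91  88  87  82  89  93 121 129 125 123
 92  87  89  91  83  84  85  88  88 104 113 124 125 126 124
 89  90  82  84  85  92 103 115 120 125 125 126 123 125 125
 82  86  91 106 108 124 123 124 129 124 126 124 128 127 121
107 115 120 124 127 127 137 145 141 128 120 123 123 123 122
124 117 121 123 142 148 141 126 129 122 115 125 123 126 126
126 129 125 124 152 127  91  87  97  99 103 120 126 125 125
124 122 121 125 149 137 101 100 118 127  98 105 115 110 106
125 109 104 100 113 141 148 151 143 115  84  84  98  95  97
123  97  94  94  92 100  99 106  98  86  80  93  87  82  80
120 101  95  98  88  92  94  92  89  84  86  80  72  65  65
128 102  94  93  83  93  94  94  92  90  82  68  45  63  61
124 102  93  80  62  88  92  89  92  87  82  66  45  60  68
123 103  89  72  52  92 100  94  93  89  88  77  46  53  63
jar rows 87 cols 245
124 127 125 127 127 127 126 124 123 126 129 124 126 123 124
122 125 126 124 125 124 123 126 125 121 127 128 126 124 126
122 126 127 130 124 124 126 121 121 118 128 123 127 124 120
124 125 125 126 126 128 127 126 126 122 121 124 124 126 120
124 124 127 127 126 126 127 124 125 125 121 124 126 125 128
124 128 129 125 121 114 110 113 123 122 126 126 129 125 126
132 126 126 126 107 107 100 106 106 123 123 124 128 126 121
128 123 127 121 106 106  98 104 102 123 118 122 123 121 123
128 128 124 116  99 104 102 108 108 115 107 114 124 122 122
121 117 111  94  87  98 100  97  93  93  82 110 114 116 120
 88  79  71  72  84  87  88  87  88  87  80  90 102 106 123
 66  67  60  66  78  88  91  91  86  81  73  79  79  87 125
 73  67  62  56  67  72  74  69  71  65  64  67  77  78 122
 67  74  57  47  64  71  72  71  72  72  64  43  67  79 110
 78  68  50  37  70  80  77  81  77  72  65  40  66  76 106
```

The sleeve's rim is seen at about (199,106) against a predicted (199.4,106.1). The jar's lid is at about (258,102) against (258.7,100.6). So the caddy is level, still and 135 mm up, and I'm handing in.

```bash
python3 -c "
from workcell import *
print(job_done())"
```

```text
the job is handed in; nothing more can be done
None
```

I proved the wide-bore sleeve on the pin and stood it in the empty pocket. I handed the job in at about 25 s, with the caddy held level and still about 135 mm above the bench; no verdict was shown.

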